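# Stack a pump squarely in the corner nest

### The arm

A 7-joint arm with a two-finger parallel gripper is mounted at the origin on the work surface. World frame = base frame: x ahead of the robot, y to its left, z up, the work surface at z = 0. Lengths are in mm, angles in degrees, forces in N, time in s.
With the tool pointing down it reaches from about 425 to 975 mm from the base axis. Payload 16.7 kg.
Tool frame: the origin (TCP) lies at the very end of the fingers, on their centre line; the grasp point (between the pads) lies 19 mm behind it; z points along the fingers, y is the line along which they close (so a half turn about z gives the same grasp; the last joint's range is limited). The gripper opens to 85 mm and grips with 20 to 120 N. Pads are 22 mm wide; open, the fingers measure 114 mm over their backs; the gripper's body (76 mm by 85 mm) begins 54 mm behind the grasp point. The pads swing forward as they close: fully open they stand 13 mm farther back than shut.
Start: joints at [56.35, 24.414, 4.234, 92.017, -1.954, 63.644, -3.845], TCP at [286.13, -611.315, 231.302] pointing down, gripper open.
Joint ranges: [-163.25, 163.25], [-28.42, 122.38], [-70.27, 78.77], [12.13, 141.07], [-58.53, 238.53], [9.26, 117.41], [-156.51, 156.51]. Speed limits (degrees/s): [108.29, 108.29, 136.94, 136.94, 172.46, 172.46, 172.46].

### API

Orientations are given as a 3x3 rotation matrix whose columns are the frame's x, y, z axes.
In Python, from bench import robot, eyes, models gives the robot as it stands.
- The arm moves only by the tool servo_tool, never from a script. Its argument "series" is a list of rows, each a list of 3 entries, a list of its own where there are three numbers: the shift along the tool's x, y, z in mm, then the turn about the tool's z in rad, then the opening, from 0 (shut) to 1 (fully open). In form: [[[tx, ty, tz], twist, hand], ...]. A call has 1 to 10 rows; each row is the pose to reach, as a shift and turn from the pose commanded when the call began, along the tool's axes at that moment; what a row does not reach only later rows make up. A row lasts 1/10 s, in which the tool goes at most 50 mm and 8.59 degrees, less where a joint would pass 70% of its speed; a pose out of reach is approached as far as the arm can. A call with a gripper value outside its range is refused whole. The fingers move at their own pace and stop on an object; the grip force is fixed at half the most. Time passes only in rows, so rows that repeat a pose let the fingers close. It gives the time, the measured TCP pose, the force, the opening and the grip force at its end, in the units of the state.
- robot.sense(): the state, without advancing time (a new reading comes with each control period).
- eyes.get_image(name): name is "scene" or "side" or "wrist"; returns a dict with "img" (480x640x3 uint8, red, green, blue), "fx", "fy", "cx", "cy" (pixels), "view" (4x4, takes a point from world to camera coordinates). Camera axes: x right, y up, looking along -z (the intrinsics and any distortion apply to the point x, -y, -z); pixel columns grow to the right and rows downward; lengths in mm; the calibration is good to about 2 mm. The wrist camera is an equidistant fisheye: a pixel r from the principal point sees the ray r / f radians off the axis. A picture is of the moment at which its call begins. There is no depth.
- robot.sign_off(): hands the job in; it is judged then, once.
Trained networks look in the newest picture that a camera, given by its name, has taken for a name from the list of things; names that differ only in an ending like _2 or _b are one class to them, and where a whole thing is asked for, a point or a joint stands for the part that bears it (a point fixed in the world has none). Each returns a list of dicts, best first, with "score" (0 to 1); they miss things now and then, are a little off and sometimes report something else, mostly with a low value. They report only what shows in the picture. A call takes as long as a camera call. They do not tell look-alikes from the thing itself.
- models.spot_in(camera, target): "box" ([left, top, width, height] in pixels, round what is visible of it).
- models.masks_of(camera, target): "pixels" (480x640 bool, what is visible of it) and "box" ([left, top, width, height] in pixels, round what is visible of it).
The state is a dict: "clock": time; "joint_positions": joint angles; "qvel": joint speeds; "effort": joint torques, N m; "ee_pos": TCP position; "eef_rot": TCP orientation; "force": force on the tool from outside, world axes, zero at the start; "ft_torque": the same for the moment, N m; "grip_width": finger opening in mm; "grip_force": force on a finger pad.
Only numpy, scipy, OpenCV 4.12 (cv2) and the standard library are available. Lean on these libraries where they do the work, as an engineer would, in place of code of your own. Each camera call takes 0.05 s, during which the arm holds its last target. There are 200 camera calls.

### The job

Build up the pump stack in the corner nest, ready for bolting: without lifting it, push the aluminium pump body along the nest's plate fully home into the corner of the two fences, then lay the red spacer flat on it and push that fully home too, then do the same with the steel top disc on the spacer. Each part must touch both fences (the square ones flush and square to them) before you bring the next one. Push gently, because the nest stands loose on the bench and must not be shifted, and leave everything else on the bench alone.

Things in the scene. Friction and masses are not known exactly. Their poses are not given: they have to be found in the camera images.
- nest: Blue steel plate 220 x 220 x 10 mm with two steel fences, 14 mm thick, rising 56 mm above it and meeting in a right angle. 5 kg, stands loose; a side push of 23 N or more can shift it. Origin: centre of the underside; x, y parallel to the plate's edges, z up. Yaw within 0.35 rad of the world axes: the +x fence is away from the robot, the +y fence to its left; open towards -x and -y.
- pocket_corner (a point): Inner corner: both fences' inner faces meet the plate's top here (nest x = 85, y = 85, z = 10 mm); axes as the nest. The +x fence runs from here 110 mm towards -y, the +y fence 110 mm towards -x. Parts fully home have their centres at x = -32, y = -32 mm from here, undersides at z = 0 (body), 30 (spacer), 40 mm (disc).
- pump_body: Square aluminium block 64 x 64 mm, 30 mm high, flat sides and top (dark marks on top, a brass mark on its -x side), 0.28 to 0.52 kg. Starts on the nest's plate in the open part, away from both fences, turned up to 0.3 rad from the nest's axes. Origin: centre of its underside; x, y parallel to its sides.
- spacer: Flat red square plate 64 x 64 x 10 mm with a 35 mm round hole in the middle, 0.1 kg, flat on the bench to the robot's right. Origin: centre of its underside; x, y parallel to its sides. Any quarter turn is as good. A finger on its side has no room between it and a fence when home: lay it short of the fence and push it home.
- top_disc: Round steel disc, diameter 64 mm, 10 mm thick, with a boss of diameter 22 mm standing 10 mm above its middle (20 mm high overall), 0.18 to 0.29 kg, flat on the bench to the robot's right, boss up. Origin: centre of its underside. Its yaw does not matter.
- jug: White plastic jug, diameter 72 mm, 170 mm high, red cap; origin: centre of its underside. Leave it alone.
- flask: Conical glass flask, base diameter 84 mm, 125 mm high; origin: centre of its underside. Leave it alone.
- screw_jar: Amber glass jar with an orange lid, diameter 64 mm, 75 mm high; origin: centre of its underside. Leave it alone.
- screwdriver: Orange screwdriver lying on the bench on the robot's left. Origin in its handle region, x along the blade. Leave it alone.
- wrench: Steel wrench lying on the bench on the robot's left, x along it. Leave it alone.
- offcut: Plywood offcut 100 x 60 x 20 mm lying on the bench on the robot's right, near the robot; origin: centre of its underside. Leave it alone.
There are look-alikes about, which are no part of the job. Several things look just like the top_disc: the one meant starts farthest from the robot's base. There is more than one size of the spacer; the one meant has the size given above.

How it is judged (in metres and radians):
On the way, in this order (a step that is already met when the one before it is completed fails the run):
1. the pump body is home: on the plate, touching both fences, square to them, while spacer and disc still lie on the bench (x of pump_body in the frame of pocket_corner between -0.034 and -0.03 m and y of pump_body in the frame of pocket_corner between -0.034 and -0.03 m and z of pump_body in the frame of pocket_corner between -0.002 and 0.002 m and angle between pump_body's own z axis and vertical below 0.035 rad and (angle between the x axis of pump_body and the x axis of nest, either way round below 0.035 rad or angle between the x axis of pump_body and the y axis of nest, either way round below 0.035 rad) and height (world z) of each of spacer, top_disc below 0.008 m), for 0.2 s.
2. the spacer is home: flat on the body, touching both fences, square to them, while the disc still lies on the bench (x of pump_body in the frame of pocket_corner between -0.034 and -0.03 m and y of pump_body in the frame of pocket_corner between -0.034 and -0.03 m and z of pump_body in the frame of pocket_corner between -0.002 and 0.002 m and angle between each of pump_body, spacer's own z axis and vertical below 0.035 rad and (angle between the x axis of pump_body and the x axis of nest, either way round below 0.035 rad or angle between the x axis of pump_body and the y axis of nest, either way round below 0.035 rad) and x of spacer in the frame of pocket_corner between -0.034 and -0.03 m and y of spacer in the frame of pocket_corner between -0.034 and -0.03 m and z of spacer in the frame of pocket_corner between 0.028 and 0.032 m and (angle between the x axis of spacer and the x axis of nest, either way round below 0.035 rad or angle between the x axis of spacer and the y axis of nest, either way round below 0.035 rad) and height (world z) of top_disc below 0.008 m), for 0.2 s.
3. the disc is home: flat on the spacer, touching both fences (x of pump_body in the frame of pocket_corner between -0.034 and -0.03 m and y of pump_body in the frame of pocket_corner between -0.034 and -0.03 m and z of pump_body in the frame of pocket_corner between -0.002 and 0.002 m and angle between each of pump_body, spacer, top_disc's own z axis and vertical below 0.035 rad and (angle between the x axis of pump_body and the x axis of nest, either way round below 0.035 rad or angle between the x axis of pump_body and the y axis of nest, either way round below 0.035 rad) and x of spacer in the frame of pocket_corner between -0.034 and -0.03 m and y of spacer in the frame of pocket_corner between -0.034 and -0.03 m and z of spacer in the frame of pocket_corner between 0.028 and 0.032 m and (angle between the x axis of spacer and the x axis of nest, either way round below 0.035 rad or angle between the x axis of spacer and the y axis of nest, either way round below 0.035 rad) and x of top_disc in the frame of pocket_corner between -0.034 and -0.03 m and y of top_disc in the frame of pocket_corner between -0.034 and -0.03 m and z of top_disc in the frame of pocket_corner between 0.038 and 0.042 m), for 0.2 s.
At the end, for the whole second after the job is handed in: Body on the plate, spacer on the body, disc on the spacer, each lying flat with its centre within 2 mm of its fully-home place against both fences, body and spacer within 2 degrees of square, all at rest, and the nest within 5 mm of where it started (all of step 3 and linear speed of each of pump_body, spacer, top_disc, nest below 0.01 m/s and distance of nest from where it was at the start of the episode below 0.005 m); the robot touches nothing.
It fails at once if the pump body is lifted off the plate by more than 8 mm (z of pump_body in the frame of pocket_corner above 0.008 m).
It fails at once if the nest is shifted by more than 5 mm (distance of nest from where it was at the start of the episode above 0.005 m).
It fails at once if the jug, flask, jar, screwdriver, wrench or offcut is moved by more than 15 mm (distance of any of jug, flask, screw_jar, screwdriver, wrench, offcut from where it was at the start of the episode above 0.015 m).
It also fails if it takes over 72 s, if anything falls off the work surface, if the arm or the gripper's body presses on something with over 40 N, if the wrist force passes 120 N, or if a joint passes its speed limit or range.

## Working session

There is one attempt and no reset: what is moved stays moved. The work goes in short steps, Python scripts to look and compute and a tool call to move; the robot and the scene stay as the last step left them, time stands still between calls to the robot, and variables do not carry over. Pictures are saved under pics/ and viewed, at most 10 in all, crops included, and the job is handed in when it is done.

Besides the shell and the picture viewer there is one more tool, called after "Request:" by a JSON object that holds its "fn" and its "kwargs". servo_tool: Moves the arm, as the interface text tells. Its arguments: {"type":"object","properties":{"series":{"type":"array"}},"required":["series"]}

```bash
ls; mkdir -p pics
python3 - <<'E'
from bench import robot, eyes, models
import cv2,numpy as np
s=robot.sense();print({k:np.round(v,2).tolist() for k,v in s.items()})
for n in ["scene","side"]:
    d=eyes.get_image(n);print(n,d["fx"],d["fy"],d["cx"],d["cy"],[k for k in d],np.round(d["view"],3).tolist())
    cv2.imwrite(f"pics/{n}0.png",d["img"][:,:,::-1]); np.savez(f"{n}0.npz",**d)
E
```

```text
pics
{'clock': 0.0, 'joint_positions': [56.35, 24.45, 4.23, 92.05, -1.95, 63.65, -3.84], 'qvel': [-0.06, 0.01, -0.1, 0.06, 0.04, 0.05, -0.04], 'effort': [0.0, -94.98, 3.76, -46.35, 0.02, 0.01, 0.0], 'ee_pos': [285.94, -610.99, 230.6], 'eef_rot': [[0.91, 0.42, -0.0], [0.42, -0.91, 0.0], [-0.0, -0.0, -1.0]], 'force': [0.5, 0.02, -0.12], 'ft_torque': [-0.0, -0.01, -0.02], 'grip_force': 0.0, 'grip_width': 85.11}
scene 605.0775437122658 605.0775437122658 313.35747054080974 235.0631116631048 ['img', 'fx', 'fy', 'cx', 'cy', 'view'] [[0.778, 0.629, -0.008, -393.735], [-0.498, 0.623, 0.604, 259.19], [0.385, -0.465, 0.797, -1757.271], [0.0, 0.0, 0.0, 1.0]]
side 497.70728595016163 497.70728595016163 316.7444556159902 247.67327056744944 ['img', 'fx', 'fy', 'cx', 'cy', 'view'] [[-0.941, 0.338, -0.007, 513.471], [-0.207, -0.558, 0.803, 49.168], [0.268, 0.758, 0.595, -1390.074], [0.0, 0.0, 0.0, 1.0]]
```

View pics/scene0.png

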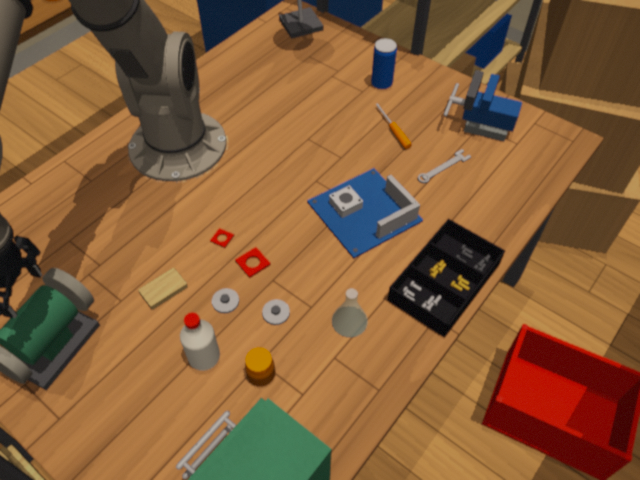

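View pics/side0.png

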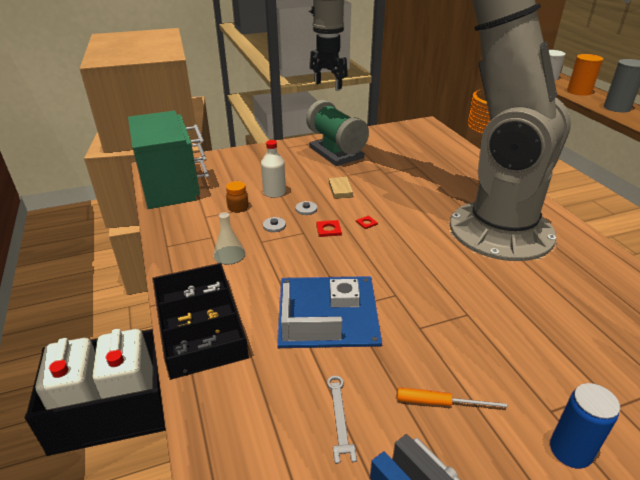

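The scene picture shows the nest at about (365,210), with the body at (346,200) in its open part. The large red spacer is at (252,262), the small one at (222,238). There are two discs, at (225,300) and (276,311). The side view agrees with all of this.

```bash
cat > h.py <<'E'
from bench import robot, eyes, models
import cv2,numpy as np
from scipy.optimize import minimize
def proj(d,P,fish=False):
    P=np.atleast_2d(P); c=P@d["view"][:3,:3].T+d["view"][:3,3]
    x,y,z=c[:,0],-c[:,1],-c[:,2]
    if fish:
        r=np.hypot(x,y)+1e-9; k=np.arctan2(r,z)/r
    else: k=1/z
    return np.c_[d["cx"]+d["fx"]*x*k, d["cy"]+d["fy"]*y*k]
def ray(d,uv,z,fish=False):
    a=(np.array(uv,float)-[d["cx"],d["cy"]])/[d["fx"],d["fy"]]
    if fish:
        r=np.hypot(*a)+1e-12; v=np.array([a[0]/r*np.sin(r),-a[1]/r*np.sin(r),-np.cos(r)])
    else: v=np.array([a[0],-a[1],-1])
    R=d["view"][:3,:3];o=-R.T@d["view"][:3,3];w=R.T@v
    return o+w*(z-o[2])/w[2]
def box(x0,x1,y0,y1,z0,z1,n=6):
    t=np.linspace(0,1,n)
    return np.array([[x0+(x1-x0)*a,y0+(y1-y0)*b,z] for a in t for b in t if a in(0,1) or b in(0,1) for z in np.linspace(z0,z1,3)])
def cyl(r,z0,z1):
    t=np.linspace(0,2*np.pi,40)
    return np.array([[r*np.cos(a),r*np.sin(a),z] for a in t for z in (z0,z1)])
NEST=[box(-110,110,-110,110,0,10),box(85,99,-25,99,10,66),box(-25,99,85,99,10,66)]
BODY=[box(-32,32,-32,32,10,40)]; SPACER=[box(-32,32,-32,32,0,10)]; DISC=[cyl(32,0,10),cyl(11,10,20)]
def place(g,p):
    c,s=np.cos(p[2]),np.sin(p[2]); R=np.array([[c,-s,0],[s,c,0],[0,0,1]])
    return [q@R.T+[p[0],p[1],0] for q in g]
def render(d,hulls,fish):
    m=np.zeros((480,640),np.uint8)
    for q in hulls:
        h=cv2.convexHull(proj(d,q,fish).astype(np.float32)) if not fish else cv2.convexHull(proj(d,q,fish).astype(np.float32))
        cv2.fillPoly(m,[np.round(h*16).astype(np.int32)],255,cv2.LINE_AA,4)
    return m.astype(float)/255
def fit(views,g,p0,scale=(15,15,.15),blur=2,ign=None):
    "views: list of (d,mask,fish)"
    T=[cv2.GaussianBlur(m.astype(float),(0,0),blur) for _,m,_ in views]
    def cost(u):
        p=np.array(p0)+np.array(u)*scale; e=0
        for (d,m,f),t in zip(views,T):
            e+=np.mean((cv2.GaussianBlur(render(d,place(g,p),f),(0,0),blur)-t)**2)*1e3
        return e
    k=len(p0)
    best=min((minimize(cost,np.array([0,0,a])[:k],method="Nelder-Mead",options=dict(initial_simplex=np.array([0,0,a])+np.vstack([np.zeros(3),np.eye(3)]),xatol=5e-3,fatol=1e-5,maxfev=250)) for a in (-1,1)),key=lambda r:r.fun)
    return np.array(p0)+best.x*scale,best.fun
def union(cam,names):
    m=np.zeros((480,640),bool)
    for n in names:
        r=models.masks_of(cam,n)
        if r: m|=r[0]["pixels"]
    return m
E
python3 - <<'E'
from h import *
D={c:dict(np.load(f"{c}0.npz")) for c in("scene","side")}
for c in D:
    for n in ("nest","pump_body","spacer","top_disc"):
        for r in models.masks_of(c,n):
            ys,xs=np.nonzero(r["pixels"]); z=dict(nest=10,pump_body=35,spacer=10,top_disc=8)[n]
            print(c,n,round(r["score"],2),r["box"],r["pixels"].sum(),ray(D[c],[xs.mean(),ys.mean()],z).round(0)[:2])
V=[(D[c],union(c,["nest","pump_body"]),False) for c in D]
for v in (V,V[:1],V[1:]): print(fit(v,NEST,[700,0,0],(25,25,.2)))
V=[(D[c],union(c,["pump_body"]),False) for c in D]
for v in (V,V[:1],V[1:]): print(fit(v,BODY,[660,20,0]))
E
```

```text
scene nest 0.68 [307.3, 169.8, 115.0, 89.6] 5303 [585. 135.]
scene nest 0.56 [240.1, 247.4, 34.6, 32.3] 530 [ 454. -171.]
scene pump_body 0.56 [331.2, 189.3, 33.3, 29.7] 668 [526. 110.]
scene spacer 0.61 [239.7, 247.3, 33.9, 33.9] 556 [ 454. -174.]
scene spacer 0.56 [211.3, 228.5, 19.7, 18.9] 234 [ 339. -167.]
scene spacer 0.25 [309.9, 171.6, 114.4, 86.6] 5425 [585. 136.]
scene top_disc 0.96 [261.0, 299.4, 27.3, 26.3] 558 [ 589. -241.]
scene top_disc 0.66 [214.4, 290.0, 25.9, 25.4] 551 [ 476. -294.]
scene top_disc 0.61 [331.8, 188.3, 31.7, 32.9] 684 [514. 129.]
side nest 0.57 [279.7, 277.9, 103.6, 71.4] 6014 [582. 156.]
side pump_body 0.7 [329.3, 277.0, 26.9, 30.2] 781 [525. 127.]
side spacer 0.8 [317.7, 220.6, 22.4, 18.6] 323 [ 452. -163.]
side spacer 0.74 [261.6, 214.7, 22.9, 16.3] 291 [ 590. -237.]
side spacer 0.53 [356.3, 213.5, 21.6, 18.2] 169 [ 339. -153.]
side spacer 0.42 [331.4, 178.3, 22.1, 20.1] 422 [ 337. -362.]
side top_disc 0.76 [263.6, 217.6, 24.3, 13.9] 266 [ 589. -237.]
side top_disc 0.56 [332.8, 175.8, 19.9, 25.0] 449 [ 335. -367.]
side top_disc 0.53 [295.7, 200.2, 19.1, 14.7] 245 [ 476. -290.]
(array([ 5.67740451e+02,  1.34016578e+02, -3.35848920e-01]), np.float64(0.3150324321623936))
(array([ 5.68801443e+02,  1.36043055e+02, -3.38768935e-01]), np.float64(0.07504027780405578))
(array([569.87910889, 133.43709483,   1.23108477]), np.float64(0.21370857530795095))
(array([ 6.60078127e+02,  2.07031339e+01, -2.02343732e-01]), np.float64(8.619348017910973))
(array([520.93923042, 117.53966945,   1.21804424]), np.float64(0.04084705771107536))
(array([ 1.06077160e+03, -5.35959877e+03, -6.57098765e-01]), np.float64(2.1588243608245086))
```

Request:
{"fn": "servo_tool", "kwargs": {"series": [[[37, -28, -30], 0, 1], [[74, -57, -60], 0, 1], [[111, -85, -90], 0, 1], [[148, -114, -120], 0, 1], [[185, -142, -150], 0, 1], [[222, -170, -150], 0, 1], [[259, -199, -150], 0, 1], [[296, -227, -150], 0, 1], [[340, -260, -150], 0, 1], [[367, -284, -150], 0, 1]]}}

```text
clock: 1.8
ee_pos: [496.7, -201.3, 381.7]
eef_rot: [[0.906, 0.424, 0.001], [0.424, -0.906, -0.0], [0.001, 0.001, -1.0]]
force: [1.3, -1.8, -0.0]
grip_width: 85.0
grip_force: 0.0
```

Run:
```python
from h import *
s=robot.sense();print(s["clock"],s["ee_pos"],np.round(s["eef_rot"],3).tolist())
d=eyes.get_image("wrist");np.savez("w1.npz",**d);cv2.imwrite("pics/w1.png",d["img"][:,:,::-1])
print(d["fx"],d["cx"],d["cy"],np.round(d["view"],3).tolist())
for n,g,p0 in (("spacer",SPACER,[453,-170,0]),("top_disc",DISC,[589,-239,0])):
    for r in models.masks_of("wrist",n):
        ys,xs=np.nonzero(r["pixels"]);c=ray(d,[xs.mean(),ys.mean()],8,True)
        print(n,round(r["score"],2),r["box"],c.round(1)[:2],fit([(d,r["pixels"],True)],g,[c[0],c[1],0],(8,8,.4)))
```

```text
1.8 [ 496.65558934 -201.25435798  381.70701754] [[0.906, 0.424, 0.001], [0.424, -0.906, -0.0], [0.001, 0.001, -1.0]]
371.64829954431775 316.5422189702522 244.38358624043167 [[0.423, -0.906, 0.001, -392.56], [0.873, 0.407, -0.267, -277.035], [0.242, 0.113, 0.964, -621.059], [0.0, 0.0, 0.0, 1.0]]
spacer 0.84 [230.3, 263.9, 35.2, 33.7] [ 338.7 -162. ] (array([ 3.32864971e+02, -1.63924704e+02,  1.03211213e-01]), np.float64(2.5855784837161577))
spacer 0.64 [251.7, 185.1, 62.4, 60.9] [ 451.  -169.9] (array([ 4.50405903e+02, -1.69900946e+02, -2.42008023e-01]), np.float64(1.0703101794699859))
top_disc 0.93 [348.0, 125.5, 46.5, 45.9] [ 588.3 -241.1] (array([ 5.88540471e+02, -2.41177625e+02,  5.33829378e-01]), np.float64(0.03966286388022071))
top_disc 0.91 [342.9, 207.3, 46.1, 46.2] [ 475.2 -291.7] (array([ 4.74757731e+02, -2.92347047e+02, -1.21323121e-01]), np.float64(0.024655418765161117))
top_disc 0.19 [324.0, 2.3, 63.9, 51.7] [ 735.8 -151.4] (array([ 735.71999049, -151.46567852,    0.79209659]), np.float64(2.2296242494661853))
```

Request:
{"fn": "servo_tool", "kwargs": {"series": [[[30, -32, 5], 0.1, 1], [[60, -65, 10], 0.2, 1], [[90, -97, 20], 0.3, 1], [[120, -129, 30], 0.4, 1], [[150, -162, 40], 0.5, 1], [[180, -195, 50], 0.6, 1], [[210, -228, 50], 0.7, 1], [[234, -256, 50], 0.77, 1], [[234, -256, 50], 0.77, 1], [[234, -256, 50], 0.77, 1]]}}

```text
clock: 2.95
ee_pos: [599.6, 127.8, 330.9]
eef_rot: [[0.946, -0.325, -0.001], [-0.325, -0.946, -0.0], [-0.0, 0.0, -1.0]]
force: [0.7, -0.3, -0.4]
grip_width: 85.3
grip_force: 0.0
```

Run:
```python
from h import *
s=robot.sense();print(s["clock"],s["ee_pos"],np.round(s["eef_rot"],3).tolist(),s["joint_positions"].round() if hasattr(s["joint_positions"],'round') else s["joint_positions"])
d=eyes.get_image("wrist");np.savez("w2.npz",**d);cv2.imwrite("pics/w2.png",d["img"][:,:,::-1])
m={n:[(r["score"],r["box"],r["pixels"]) for r in models.masks_of("wrist",n)] for n in("nest","pump_body")}
for n in m: print(n,[(a,b) for a,b,_ in m[n]])
u=np.any([m[n][0][2] for n in m],0)
nf=fit([(d,u,True)],NEST,[568,134,-.338],(6,6,.08));print(nf)
bf=fit([(d,m["pump_body"][0][2],True)],BODY,[521,118,-.35],(8,8,.2));print(bf)
o=d["img"][:,:,::-1].copy()
for g,p in((NEST,nf[0]),(BODY,bf[0])):
    for q in place(g,p): cv2.polylines(o,[cv2.convexHull(proj(d,q,True).astype(np.float32)).astype(int)],True,(0,255,0),1)
cv2.imwrite("pics/w2o.png",o)
```

```text
2.95 [599.61640449 127.75745437 330.93899748] [[0.946, -0.325, -0.001], [-0.325, -0.946, -0.0], [-0.0, 0.0, -1.0]] [  -1.   16.  -21.   92.    6.   73. -132.]
nest [(0.63, [228.2, 135.3, 179.5, 167.3])]
pump_body [(0.88, [322.3, 228.5, 51.9, 55.6]), (0.6, [450.7, 8.7, 84.8, 61.0])]
(array([ 5.68717377e+02,  1.35629734e+02, -3.26734215e-01]), np.float64(0.15503479914316395))
(array([ 5.21768771e+02,  1.17371681e+02, -3.45526040e-01]), np.float64(0.13574873231945464))
```

View pics/w2o.png

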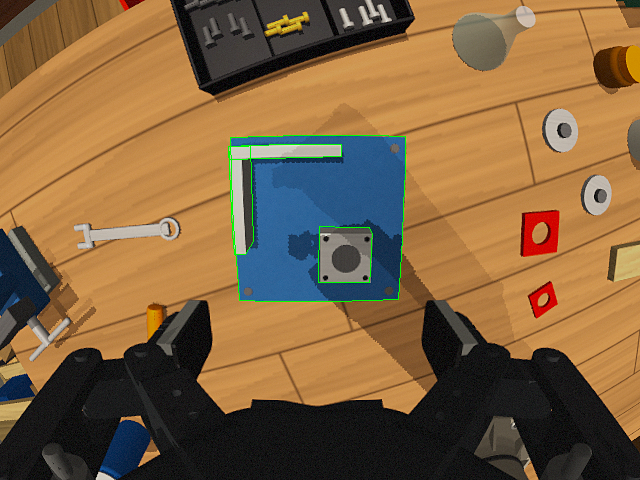

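The wrist picture shows the overlay lying on the nest, with the corner at upper left (240,153) and the body at (345,255). The nest and body fits are good, so I will go down over the body and grip its ±y sides.

Request:
{"fn": "servo_tool", "kwargs": {"series": [[[-25, 12, 40], 0, 1], [[-50, 24, 80], 0, 1], [[-70, 35, 120], 0, 1], [[-70, 35, 165], 0, 1], [[-70, 35, 205], 0, 1], [[-70, 35, 240], 0, 1], [[-70, 35, 270], 0, 1], [[-70, 35, 295], 0, 1], [[-70, 35, 312], 0, 1], [[-70, 35, 312], 0, 1]]}}

```text
clock: 4.1
ee_pos: [520.7, 116.1, 17.6]
eef_rot: [[0.945, -0.327, -0.003], [-0.327, -0.945, -0.001], [-0.002, 0.002, -1.0]]
force: [0.3, -0.4, 0.2]
grip_width: 85.3
grip_force: 0.0
```

Request:
{"fn": "servo_tool", "kwargs": {"series": [[[0, 0, 0], 0, 0.8], [[0, 0, 0], 0, 0.7], [[0, 0, 0], 0, 0.65], [[0, 0, 0], 0, 0.6], [[0, 0, 0], 0, 0.6], [[0, 0, 0], 0, 0.6]]}}

```text
clock: 4.7
ee_pos: [522.6, 117.3, 20.9]
eef_rot: [[0.945, -0.327, 0.002], [-0.327, -0.945, -0.0], [0.002, -0.001, -1.0]]
force: [-1.9, -3.0, 7.8]
grip_width: 62.3
grip_force: 65.9
```

Request:
{"fn": "servo_tool", "kwargs": {"series": [[[15, -10, -2], 0, 0.6], [[30, -21, -2], 0, 0.6], [[45, -32, -2], 0, 0.6], [[58, -43, -2], 0, 0.6], [[68, -52, -2], 0, 0.6], [[76, -60, -2], 0, 0.6], [[81, -63, -2], 0, 0.6], [[85, -63, -2], 0, 0.6], [[85, -63, -2], 0, 0.6]]}}

```text
clock: 5.6
ee_pos: [622.9, 148.8, 21.4]
eef_rot: [[0.945, -0.327, -0.0], [-0.327, -0.945, -0.0], [0.0, 0.0, -1.0]]
force: [-0.7, 0.6, -4.2]
grip_width: 62.3
grip_force: 66.5
```

Request:
{"fn": "servo_tool", "kwargs": {"series": [[[1, 0, 0], 0, 0.6], [[2, 0, 1], 0, 0.6], [[3, 0, 1], 0, 0.6], [[4, 0, 1], 0, 0.6], [[5, 0, 1], 0, 0.6], [[6, 0, 1], 0, 0.6], [[6, 0, 1], 0, 0.6]]}}

```text
clock: 6.3
ee_pos: [628.0, 148.1, 21.0]
eef_rot: [[0.945, -0.326, -0.0], [-0.326, -0.945, 0.0], [-0.0, -0.0, -1.0]]
force: [-5.7, 0.7, 6.3]
grip_width: 62.1
grip_force: 67.7
```

Request:
{"fn": "servo_tool", "kwargs": {"series": [[[0.7, 0, 0], 0, 0.6], [[1.4, 0, -1], 0, 0.6], [[2, 0, -1], 0, 0.6], [[2, 0, -1], 0, 0.6]]}}

```text
clock: 6.7
ee_pos: [629.8, 147.0, 21.2]
eef_rot: [[0.945, -0.326, -0.001], [-0.326, -0.945, 0.0], [-0.001, 0.0, -1.0]]
force: [-4.5, 1.5, -1.5]
grip_width: 62.6
grip_force: 66.7
```

Request:
{"fn": "servo_tool", "kwargs": {"series": [[[0.7, 0, 0], 0, 0.6], [[1.4, 0, 0], 0, 0.6], [[2, 0, 0], 0, 0.6], [[2, 0, 0], 0, 0.6]]}}

```text
clock: 7.1
ee_pos: [629.9, 147.0, 21.0]
eef_rot: [[0.946, -0.325, -0.004], [-0.325, -0.946, -0.0], [-0.004, 0.001, -1.0]]
force: [-15.5, 2.7, 7.1]
grip_width: 62.4
grip_force: 67.8
```

Request:
{"fn": "servo_tool", "kwargs": {"series": [[[-2.5, 0, -0.5], 0, 0.6], [[-2.5, 0, -0.5], 0, 0.82], [[-2.5, 0, -0.5], 0, 0.82], [[-2.5, 0, -0.5], 0, 0.82], [[-2.5, 0, -25], 0, 0.82], [[0, 0, -50], 0, 0.6], [[0, 30, -60], 0, 0.1], [[0, 62, -60], 0, 0], [[0, 62, -50], 0, 0], [[0, 62, -40], 0, 0]]}}

```text
clock: 8.1
ee_pos: [612.5, 86.9, 61.4]
eef_rot: [[0.945, -0.328, 0.001], [-0.328, -0.945, 0.0], [0.001, -0.0, -1.0]]
force: [0.4, 0.2, 0.6]
grip_width: 0.1
grip_force: 0.0
```

Request:
{"fn": "servo_tool", "kwargs": {"series": [[[0, 0, 20], 0, 0], [[0, 0, 35], 0, 0], [[0, 0, 35], 0, 0], [[0, -3, 35], 0, 0], [[0, -6, 35], 0, 0], [[0, -6, 35], 0, 0]]}}

```text
clock: 8.7
ee_pos: [614.6, 94.3, 27.1]
eef_rot: [[0.946, -0.326, 0.001], [-0.326, -0.946, 0.001], [0.001, -0.001, -1.0]]
force: [-0.5, -0.9, 0.2]
grip_width: 0.4
grip_force: 0.0
```

Request:
{"fn": "servo_tool", "kwargs": {"series": [[[2, -6, 0], 0, 0], [[3, -11, 0], 0, 0], [[3, -15, 0], 0, 0], [[3, -19, 0], 0, 0], [[3, -22, 0], 0, 0], [[3, -25, 0], 0, 0], [[3, -27, 0], 0, 0], [[3, -28, 0], 0, 0], [[3, -28, 0], 0, 0]]}}

```text
clock: 9.6
ee_pos: [625.9, 119.0, 26.3]
eef_rot: [[0.945, -0.326, -0.0], [-0.326, -0.945, 0.0], [-0.0, -0.0, -1.0]]
force: [-0.8, -2.2, 1.4]
grip_width: 0.1
grip_force: 1.4
```

Request:
{"fn": "servo_tool", "kwargs": {"series": [[[0, -1, 0], 0, 0], [[0, -2, 0], 0, 0], [[0, -3, 0], 0, 0], [[0, -4, 0], 0, 0], [[0, -4, 0], 0, 0]]}}

```text
clock: 10.1
ee_pos: [627.2, 122.6, 26.3]
eef_rot: [[0.945, -0.326, -0.0], [-0.326, -0.945, -0.0], [-0.0, 0.0, -1.0]]
force: [-0.4, -4.1, 2.5]
grip_width: 0.0
grip_force: 2.0
```

Request:
{"fn": "servo_tool", "kwargs": {"series": [[[0, -1, 0], 0, 0], [[0, -2, 0], 0, 0], [[0, -3, 0], 0, 0], [[0, -4, 0], 0, 0], [[0, -4, 0], 0, 0]]}}

```text
clock: 10.6
ee_pos: [627.4, 123.2, 26.1]
eef_rot: [[0.945, -0.328, -0.003], [-0.328, -0.945, -0.004], [-0.001, 0.005, -1.0]]
force: [-10.1, -17.5, 12.1]
grip_width: -0.1
grip_force: 10.0
```

Request:
{"fn": "servo_tool", "kwargs": {"series": [[[0, 6, -1], 0, 0], [[-5, 14, -2], 0, 0], [[-35, 14, -20], 0, 0], [[-58, 0, -30], 0, 0], [[-58, -30, -20], 0, 0], [[-58, -46, 0], 0, 0], [[-58, -46, 0], 0, 0], [[-55, -46, 0], 0, 0]]}}

```text
clock: 11.4
ee_pos: [590.7, 188.3, 26.1]
eef_rot: [[0.946, -0.325, -0.001], [-0.325, -0.946, 0.0], [-0.001, 0.0, -1.0]]
force: [0.1, -0.5, -0.4]
grip_width: 0.1
grip_force: 0.0
```

```bash
cat > chk.py <<'E'
from h import *
import sys
names=sys.argv[1].split(",")
s=robot.sense();print(s["clock"],np.round(s["ee_pos"],1))
D={c:eyes.get_image(c) for c in("scene","side","wrist")}
Z={"pump_body":BODY,"spacer":[box(-32,32,-32,32,40,50)],"top_disc":[cyl(32,50,60),cyl(11,60,70)]}
for c,d in D.items():
    f=c=="wrist"
    u=union(c,["nest"]+names)
    try:
        nf,e=fit([(d,u,f)],NEST,[568.7,135.6,-.327],(6,6,.05));print(c,"nest",nf.round(3),round(e,3))
        for n in names:
            r=models.masks_of(c,n)
            for q in r[:2]:
                p,e=fit([(d,q["pixels"],f)],Z[n],[634,168,-.327],(6,6,.1)); k=p[:2]-nf[:2];a=nf[2]
                print("  ",n,round(q["score"],2),q["pixels"].sum(),p.round(3),"rel home",(k@[np.cos(a),np.sin(a)]-53).round(1),(k@[-np.sin(a),np.cos(a)]-53).round(1),"yaw",round(p[2]-a,3),round(e,3))
    except Exception as ex: print(c,ex)
    np.savez(f"last_{c}.npz",**d); cv2.imwrite(f"pics/last_{c}.png",d["img"][:,:,::-1])
E
python3 chk.py pump_body
```

```text
11.4 [590.7 188.3  26.1]
scene nest [ 5.68054e+02  1.32274e+02 -3.13000e-01] 1.26
   pump_body 0.76 410 [ 6.15958e+02  1.72253e+02 -3.60000e-02] rel home -19.7 -0.2 yaw 0.277 0.598
side nest [ 5.68355e+02  1.36575e+02 -3.18000e-01] 2.265
   pump_body 0.66 360 [ 6.19930e+02  1.25545e+02 -2.70000e-01] rel home -0.6 -47.4 yaw 0.047 1.245
wrist nest [ 5.69301e+02  1.34367e+02 -3.17000e-01] 121.281
   pump_body 0.87 30256 [ 6.33363e+02  1.68380e+02 -2.87000e-01] rel home -2.7 -0.7 yaw 0.03 0.458
```

Request:
{"fn": "servo_tool", "kwargs": {"series": [[[2, 0, 0], 0, 0], [[4, 0, 0], 0, 0], [[6, 0, 0], 0, 0], [[7, 0, 0], 0, 0], [[8, 0, 0], 0, 0], [[9, 0, 0], 0, 0], [[9, 0, 0], 0, 0]]}}

```text
clock: 12.7
ee_pos: [597.0, 187.4, 26.2]
eef_rot: [[0.946, -0.324, -0.005], [-0.324, -0.946, 0.001], [-0.005, 0.0, -1.0]]
force: [-21.1, 9.6, 13.8]
grip_width: 0.2
grip_force: 11.2
```

Request:
{"fn": "servo_tool", "kwargs": {"series": [[[-3, 0, 0], 0, 0], [[-12, 0, 0], 0, 0], [[-12, 0, -30], 0, 0.3], [[-12, 5, -75], 0, 0.7], [[-12, 20, -120], 0, 1], [[-12, 40, -165], 0, 1], [[-12, 50, -210], 0, 1], [[-12, 60, -250], 0, 1], [[-12, 60, -270], 0, 1], [[-12, 60, -270], 0, 1]]}}

```text
clock: 13.7
ee_pos: [570.2, 132.0, 299.8]
eef_rot: [[0.945, -0.327, 0.005], [-0.327, -0.945, 0.001], [0.005, -0.003, -1.0]]
force: [0.8, 0.1, -0.5]
grip_width: 85.7
grip_force: 0.0
```

```bash
python3 chk.py pump_body
python3 - <<'E'
import cv2,numpy as np
a=cv2.imread("pics/last_wrist.png")[60:360,180:500]
b=cv2.imread("pics/last_scene.png")[160:260,290:430]
cv2.imwrite("pics/c1.png",np.hstack([cv2.resize(a,(400,375)),cv2.resize(b,(400,375))]))
E
```

```text
13.7 [570.2 132.  299.8]
scene nest [ 5.69316e+02  1.35962e+02 -3.37000e-01] 0.209
   pump_body 0.83 418 [ 6.16391e+02  1.77091e+02 -5.00000e-02] rel home -22.2 1.4 yaw 0.286 0.604
side nest [ 612.631 -317.331    1.986] 11.519
   pump_body 0.72 373 [ 6.25778e+02  1.28340e+02 -3.30000e-02] rel home 349.5 -244.8 yaw -2.019 1.328
   pump_body 0.23 1017 [ 7.38522e+02 -1.47235e+02  3.17000e-01] rel home 51.9 -236.8 yaw -1.669 0.809
wrist nest [ 5.69179e+02  1.35443e+02 -3.29000e-01] 0.407
   pump_body 0.89 3464 [ 6.35870e+02  1.68114e+02 -3.20000e-01] rel home -0.5 -0.5 yaw 0.01 0.123
```

View pics/c1.png

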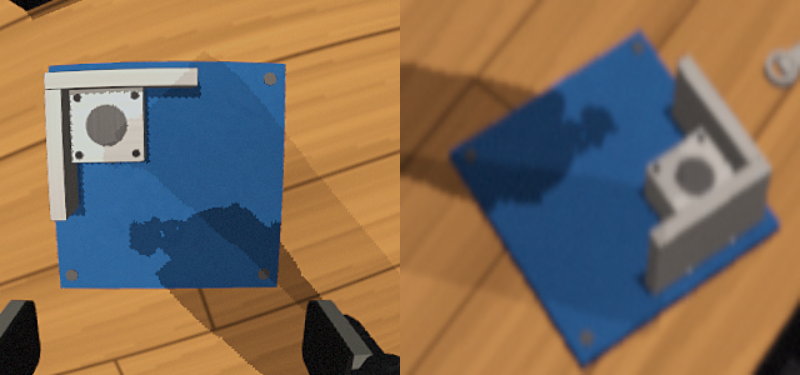

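The left crop shows the body flush in the corner at about (107,125), and the right crop agrees. The wrist fit puts it within 0.5 mm of home and the nest has not moved. Next is the spacer.

Request:
{"fn": "servo_tool", "kwargs": {"series": [[[0, 35, 5], 0, 1], [[0, 75, 10], 0, 1], [[0, 115, 20], 0, 1], [[0, 155, 30], 0, 1], [[0, 195, 40], 0, 1], [[0, 235, 50], 0, 1], [[0, 270, 60], 0, 1], [[0, 300, 70], 0, 1], [[2, 313, 80], 0, 1], [[2, 313, 80], 0, 1]]}}

```text
clock: 15.3
ee_pos: [468.1, -165.8, 215.2]
eef_rot: [[0.944, -0.329, -0.002], [-0.329, -0.944, 0.0], [-0.002, 0.0, -1.0]]
force: [-0.3, 0.7, -0.2]
grip_width: 85.5
grip_force: 0.0
```

Run:
```python
from h import *
s=robot.sense();print(s["clock"],s["ee_pos"],np.round(s["joint_positions"]), np.round(s["eef_rot"],3).tolist())
d=eyes.get_image("wrist");np.savez("w3.npz",**d)
o=d["img"][:,:,::-1].copy()
for n,g,p0 in (("spacer",SPACER,[450,-170]),("top_disc",DISC,[588,-241])):
  for r in models.masks_of("wrist",n)[:3]:
    m=np.zeros((480,640),np.uint8);cs,_=cv2.findContours(r["pixels"].astype(np.uint8),cv2.RETR_EXTERNAL,cv2.CHAIN_APPROX_NONE)
    cv2.drawContours(m,cs,-1,1,-1); ys,xs=np.nonzero(m);c=ray(d,[xs.mean(),ys.mean()],8,True)
    p,e=min((fit([(d,m,True)],g,[c[0],c[1],y],(6,6,.2)) for y in(-.4,0,.4,.8)),key=lambda t:t[1]); print(n,r["score"],c[:2].round(1),p.round(3),round(e,3))
    for q in place(g,p): cv2.polylines(o,[cv2.convexHull(proj(d,q,True).astype(np.float32)).astype(int)],True,(0,255,0),1)
cv2.imwrite("pics/w3.png",o)
```

```text
15.3 [ 468.06329263 -165.76465895  215.17350041] [ 21.   9. -10. 115.   2.  56. -99.] [[0.944, -0.329, -0.002], [-0.329, -0.944, 0.0], [-0.002, 0.0, -1.0]]
spacer 0.89 [ 339.6 -163. ] [ 3.29468e+02 -1.61203e+02  1.43000e-01] 4.12
spacer 0.88 [ 451.3 -170.2] [ 4.50157e+02 -1.69939e+02 -2.32000e-01] 0.05
spacer 0.43 [ 702.7 -137.9] [ 7.31073e+02 -1.54914e+02 -1.43000e-01] 0.112
top_disc 0.75 [ 475.3 -291.8] [ 4.74573e+02 -2.93086e+02  2.50000e-01] 0.111
top_disc 0.71 [ 587.7 -240.6] [ 5.88215e+02 -2.41208e+02 -5.45000e-01] 0.062
```

View pics/w3.png

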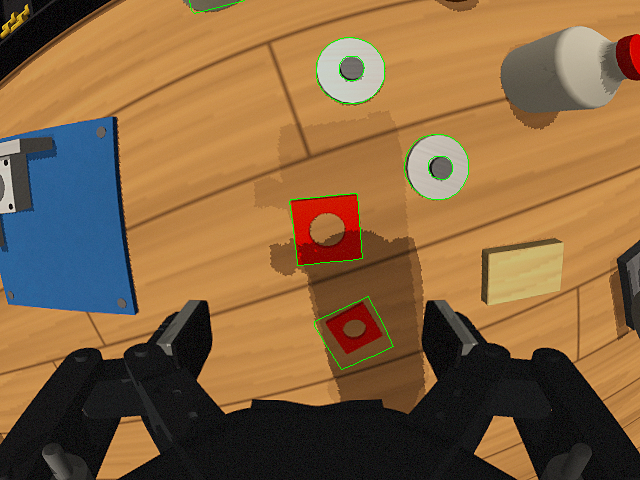

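The picture shows the 64 mm spacer at (327,230) with a tight overlay, the small one at (354,327), and the discs at (351,70) and (438,168). I'll descend on the spacer.

Request:
{"fn": "servo_tool", "kwargs": {"series": [[[-8, 5, 40], -0.05, 1], [[-15.6, 9.8, 80], -0.1, 1], [[-15.6, 9.8, 120], -0.1, 1], [[-15.6, 9.8, 155], -0.1, 1], [[-15.6, 9.8, 180], -0.1, 1], [[-15.6, 9.8, 200], -0.1, 1], [[-15.6, 9.8, 213], -0.1, 0.9], [[-15.6, 9.8, 216], -0.1, 0.85], [[-15.6, 9.8, 216], -0.1, 0.85]]}}

```text
clock: 16.35
ee_pos: [451.4, -168.2, 0.6]
eef_rot: [[0.973, -0.229, 0.0], [-0.229, -0.973, 0.0], [0.0, -0.0, -1.0]]
force: [0.4, -0.2, 0.6]
grip_width: 72.7
grip_force: 0.0
```

Request:
{"fn": "servo_tool", "kwargs": {"series": [[[0, 0, 1.5], 0, 0.8], [[0, 0, 1.5], 0, 0.75], [[0, 0, 1.5], 0, 0.7], [[0, 0, 1.5], 0, 0.65], [[0, 0, 1.5], 0, 0.65], [[0, 0, 1.5], 0, 0.65]]}}

```text
clock: 16.95
ee_pos: [451.6, -168.9, 0.1]
eef_rot: [[0.973, -0.23, 0.002], [-0.23, -0.973, -0.001], [0.002, 0.0, -1.0]]
force: [-3.7, 1.1, 18.9]
grip_width: 61.8
grip_force: 60.4
```

Request:
{"fn": "servo_tool", "kwargs": {"series": [[[0, 0, -25], 0, 0.65], [[5, -10, -60], 0, 0.65], [[16, -50, -90], 0.02, 0.65], [[27, -95, -95], 0.04, 0.65], [[38, -140, -95], 0.06, 0.65], [[50, -185, -95], 0.08, 0.65], [[62, -230, -95], 0.096, 0.65], [[74, -275, -95], 0.096, 0.65], [[86, -315, -95], 0.096, 0.65], [[95, -348, -95], 0.096, 0.65]]}}

```text
clock: 17.95
ee_pos: [624.4, 150.8, 94.5]
eef_rot: [[0.947, -0.321, 0.001], [-0.321, -0.947, 0.001], [0.001, -0.001, -1.0]]
force: [0.2, 0.5, -2.0]
grip_width: 61.2
grip_force: 66.5
```

Request:
{"fn": "servo_tool", "kwargs": {"series": [[[0, 0, 0], 0, 0.65], [[0, 0, 0], 0, 0.65]]}}

```text
clock: 18.15
ee_pos: [623.4, 148.8, 94.0]
eef_rot: [[0.947, -0.321, -0.0], [-0.321, -0.947, 0.0], [-0.0, -0.0, -1.0]]
force: [-0.4, -1.1, -1.5]
grip_width: 61.3
grip_force: 66.5
```

Request:
{"fn": "servo_tool", "kwargs": {"series": [[[0, 0, 20], 0, 0.65], [[0, 0, 38], 0, 0.65], [[0, 0, 47], 0, 0.65], [[0, 0, 50], 0, 0.65], [[0, 0, 52], 0, 0.65], [[0, 0, 53.5], 0, 0.65], [[0, 0, 53.5], 0, 0.65]]}}

```text
clock: 18.85
ee_pos: [623.8, 148.2, 40.8]
eef_rot: [[0.947, -0.322, 0.001], [-0.322, -0.947, 0.0], [0.001, -0.0, -1.0]]
force: [0.7, 0.2, -1.2]
grip_width: 61.3
grip_force: 66.5
```

Request:
{"fn": "servo_tool", "kwargs": {"series": [[[0, 0, 0.7], 0, 0.65], [[0, 0, 1.4], 0, 0.65], [[0, 0, 1.4], 0, 0.65]]}}

```text
clock: 19.15
ee_pos: [623.9, 148.2, 40.3]
eef_rot: [[0.947, -0.323, 0.001], [-0.323, -0.947, 0.0], [0.001, -0.0, -1.0]]
force: [-6.2, -1.2, 15.5]
grip_width: 61.5
grip_force: 68.5
```

Request:
{"fn": "servo_tool", "kwargs": {"series": [[[0, 0, -0.8], 0, 0.65], [[1.5, 0, -0.8], 0, 0.65], [[3, 0, -0.8], 0, 0.65], [[4, 0, -0.8], 0, 0.65], [[5, 0, -0.8], 0, 0.65], [[5, 0, -0.8], 0, 0.65]]}}

```text
clock: 19.75
ee_pos: [628.1, 147.2, 40.4]
eef_rot: [[0.947, -0.322, -0.0], [-0.322, -0.947, 0.001], [-0.0, -0.001, -1.0]]
force: [-5.5, 1.3, 9.7]
grip_width: 61.5
grip_force: 67.9
```

Request:
{"fn": "servo_tool", "kwargs": {"series": [[[0.8, 0, -0.5], 0, 0.65], [[1.6, 0, -0.5], 0, 0.65], [[2.4, 0, -0.5], 0, 0.65], [[2.4, 0, -0.5], 0, 0.65]]}}

```text
clock: 20.15
ee_pos: [629.8, 146.2, 40.4]
eef_rot: [[0.947, -0.322, -0.001], [-0.322, -0.947, 0.0], [-0.001, 0.0, -1.0]]
force: [-7.9, 1.8, 10.0]
grip_width: 60.9
grip_force: 67.8
```

Request:
{"fn": "servo_tool", "kwargs": {"series": [[[0.7, 0, -0.3], 0, 0.65], [[1.4, 0, -0.3], 0, 0.65], [[1.4, 0, -0.3], 0, 0.65]]}}

```text
clock: 20.45
ee_pos: [629.9, 146.2, 40.4]
eef_rot: [[0.947, -0.321, -0.004], [-0.321, -0.947, 0.0], [-0.003, 0.001, -1.0]]
force: [-14.2, 3.0, 11.5]
grip_width: 61.3
grip_force: 68.0
```

Request:
{"fn": "servo_tool", "kwargs": {"series": [[[-1.6, 0, -0.5], 0, 0.65], [[-1.6, 0, -0.8], 0, 0.82], [[-1.6, 0, -0.8], 0, 0.82], [[-1.6, 0, -0.8], 0, 0.82], [[-1.6, 0, -10], 0, 0.82], [[0, 0, -35], 0, 0.6], [[0, 30, -40], 0, 0.1], [[0, 60, -40], 0, 0], [[0, 60, -30], 0, 0], [[0, 60, -20], 0, 0]]}}

```text
clock: 21.45
ee_pos: [613.0, 87.9, 61.0]
eef_rot: [[0.946, -0.324, 0.001], [-0.324, -0.946, 0.0], [0.001, -0.001, -1.0]]
force: [0.4, -0.0, -0.5]
grip_width: 0.3
grip_force: 0.0
```

Request:
{"fn": "servo_tool", "kwargs": {"series": [[[0, 0, 10], 0, 0], [[0, 0, 17.5], 0, 0], [[0, -2, 17.5], 0, 0], [[0, -4, 17.5], 0, 0], [[0, -4, 17.5], 0, 0]]}}

```text
clock: 21.95
ee_pos: [614.1, 93.1, 43.3]
eef_rot: [[0.947, -0.322, 0.0], [-0.322, -0.947, 0.0], [0.0, -0.001, -1.0]]
force: [-0.3, -0.0, -0.4]
grip_width: 0.2
grip_force: 0.0
```

Run:
```python
from h import *
s=robot.sense();print(s["clock"],s["ee_pos"])
o=[eyes.get_image(c)["img"][:,:,::-1] for c in("scene","wrist")]
cv2.imwrite("pics/c2.png",np.hstack([cv2.resize(o[0][150:270,290:430],(420,360)),cv2.resize(o[1],(380,360))]))
```

```text
21.95 [614.14011397  93.13353629  43.2924018 ]
```

View pics/c2.png

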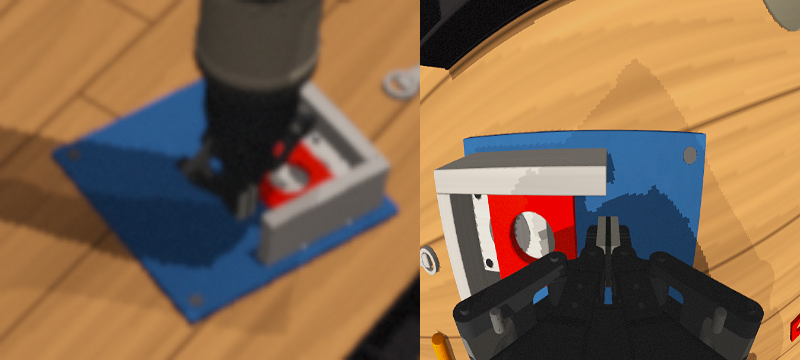

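The crops show the spacer flat on the body, flush with the +x fence and short of the +y fence, with the shut fingers beside it ready to push.

Request:
{"fn": "servo_tool", "kwargs": {"series": [[[0, -6, 0], 0, 0], [[0, -11, 0], 0, 0], [[0, -15, 0], 0, 0], [[0, -19, 0], 0, 0], [[0, -22, 0], 0, 0], [[0, -25, 0], 0, 0], [[0, -28, 0], 0, 0], [[0, -30, 0], 0, 0], [[0, -31, 0], 0, 0], [[0, -31, 0], 0, 0]]}}

```text
clock: 23.05
ee_pos: [623.8, 121.8, 43.0]
eef_rot: [[0.947, -0.322, 0.0], [-0.322, -0.947, 0.0], [0.0, -0.0, -1.0]]
force: [-0.4, -1.2, 1.4]
grip_width: -0.1
grip_force: 0.8
```

Request:
{"fn": "servo_tool", "kwargs": {"series": [[[0, -1, 0], 0, 0], [[0, -2, 0], 0, 0], [[0, -2.7, 0], 0, 0], [[0, -3.4, 0], 0, 0], [[0, -3.4, 0], 0, 0]]}}

```text
clock: 23.55
ee_pos: [624.9, 125.0, 43.0]
eef_rot: [[0.947, -0.322, 0.0], [-0.322, -0.947, 0.0], [0.0, -0.0, -1.0]]
force: [0.1, -1.0, 1.8]
grip_width: 0.4
grip_force: 0.9
```

Request:
{"fn": "servo_tool", "kwargs": {"series": [[[0, -1, 0], 0, 0], [[0, -1.7, 0], 0, 0], [[0, -2.4, 0], 0, 0], [[0, -3, 0], 0, 0], [[0, -3, 0], 0, 0]]}}

```text
clock: 24.05
ee_pos: [625.4, 126.5, 42.9]
eef_rot: [[0.946, -0.323, -0.001], [-0.323, -0.946, -0.001], [-0.001, 0.002, -1.0]]
force: [-4.0, -7.3, 5.0]
grip_width: 0.3
grip_force: 4.8
```

Request:
{"fn": "servo_tool", "kwargs": {"series": [[[0, -0.5, 0], 0, 0], [[0, -1, 0], 0, 0], [[0, -1, 0], 0, 0]]}}

```text
clock: 24.35
ee_pos: [626.5, 128.7, 43.5]
eef_rot: [[0.947, -0.323, 0.001], [-0.323, -0.947, 0.0], [0.001, -0.0, -1.0]]
force: [-1.9, -2.6, 7.3]
grip_width: 0.0
grip_force: 3.8
```

Run:
```python
from h import *
o=[eyes.get_image(c)["img"][:,:,::-1] for c in("side","wrist")]
cv2.imwrite("pics/c3.png",np.hstack([cv2.resize(o[0][230:350,260:400],(350,300),interpolation=cv2.INTER_CUBIC),cv2.resize(o[1][150:390,100:460],(450,300),interpolation=cv2.INTER_CUBIC)]))
```

```text
(no output)
```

View pics/c3.png

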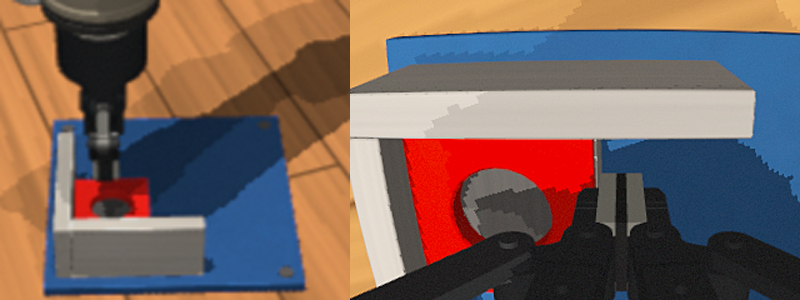

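The wrist crop shows the spacer flush with the x fence (top) and nearly at the y fence (left), its right edge about over the body's. It seems to have stuck and then slipped, so I'll keep pushing gently.

Request:
{"fn": "servo_tool", "kwargs": {"series": [[[0, -0.5, 0.3], 0, 0], [[0, -1, 0.5], 0, 0], [[0, -1, 0.5], 0, 0]]}}

```text
clock: 24.75
ee_pos: [626.6, 128.9, 43.3]
eef_rot: [[0.946, -0.323, 0.0], [-0.323, -0.946, -0.001], [0.0, 0.001, -1.0]]
force: [-5.1, -6.7, 16.2]
grip_width: 0.3
grip_force: 7.8
```

Request:
{"fn": "servo_tool", "kwargs": {"series": [[[0, 4, -0.5], 0, 0], [[0, 15, -5], 0, 0], [[0, 25, -40], 0, 0], [[-20, 25, -80], 0, 0], [[-40, 20, -125], 0, 0], [[-50, 10, -170], 0, 0.5], [[-60, 0, -210], 0, 1], [[-60, 0, -240], 0, 1], [[-60, 0, -255], 0, 1], [[-60, 0, -255], 0, 1]]}}

```text
clock: 25.75
ee_pos: [570.3, 148.6, 299.5]
eef_rot: [[0.946, -0.323, 0.003], [-0.323, -0.946, 0.001], [0.003, -0.002, -1.0]]
force: [-0.9, -0.4, -0.1]
grip_width: 72.1
grip_force: 0.0
```

```bash
python3 chk.py spacer
python3 - <<'E'
from h import *
d=dict(np.load("last_wrist.npz"))
# home outline overlays
n=[569.0,135.5,-.328]
o=cv2.resize(d["img"][:,:,::-1],None,fx=4,fy=4,interpolation=cv2.INTER_CUBIC)
for zz,col in((50,(0,255,0)),(40,(255,255,0))):
    q=np.array([[21,21,zz],[85,21,zz],[85,85,zz],[21,85,zz]],float); c=proj(d,place([q],n)[0],True)*4
    cv2.polylines(o,[c.astype(int)],True,col,1)
c=c.mean(0).astype(int); cv2.imwrite("pics/c4.png",o[max(c[1]-300,0):c[1]+300,max(c[0]-400,0):c[0]+400])
E
```

```text
25.75 [570.3 148.6 299.5]
scene nest [ 5.68904e+02  1.35279e+02 -3.32000e-01] 1.858
   spacer 0.54 248 [ 6.30956e+02  1.74983e+02 -2.09000e-01] rel home -7.3 4.8 yaw 0.123 2.106
side nest [ 5.68399e+02  1.34048e+02 -3.18000e-01] 0.319
   spacer 0.62 292 [ 6.29242e+02  1.54593e+02 -2.59000e-01] rel home -1.6 -14.5 yaw 0.058 0.928
   spacer 0.53 131 [ 6.38444e+02  1.45778e+02 -2.34000e-01] rel home 9.9 -20.0 yaw 0.083 2.322
wrist nest [ 5.69266e+02  1.35436e+02 -3.28000e-01] 13.176
   spacer 0.68 689 [ 6.33591e+02  1.73708e+02 -4.21000e-01] rel home -4.5 4.0 yaw -0.092 13.257
   spacer 0.66 2716 [ 6.35205e+02  1.68513e+02 -3.25000e-01] rel home -1.3 -0.4 yaw 0.003 2.563
```

View pics/c4.png

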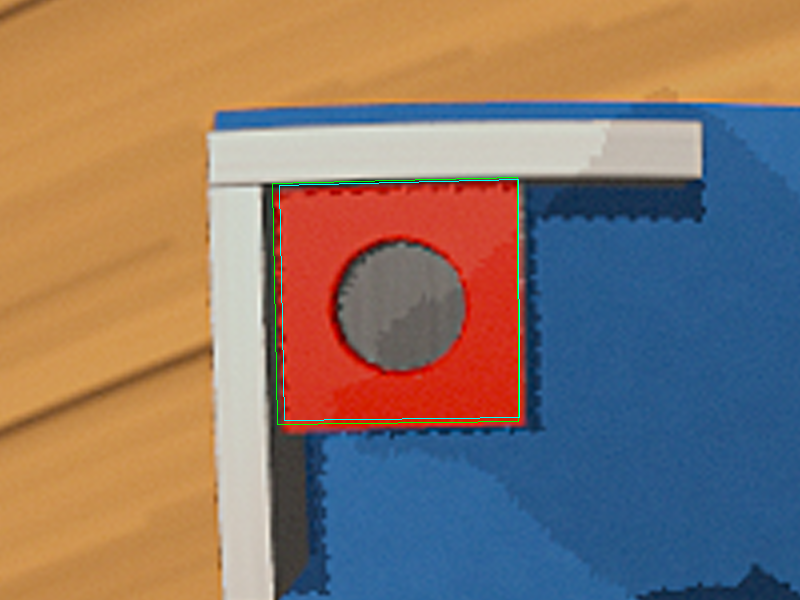

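The overlay (green is home) shows the spacer top within about 1 mm of home and square, edges at columns 274 to 524 and bottom edge at row 428. I'll press body and spacer together in y and then in x.

Request:
{"fn": "servo_tool", "kwargs": {"series": [[[20, 15, 40], 0, 0.5], [[40, 25, 85], 0, 0], [[58, 25, 130], 0, 0], [[58, 25, 170], 0, 0], [[58, 25, 210], 0, 0], [[58, 25, 240], 0, 0], [[58, 25, 258], 0, 0], [[58, 25, 265], 0, 0], [[58, 18, 265], 0, 0], [[58, 14, 265], 0, 0]]}}

```text
clock: 27.35
ee_pos: [621.0, 118.1, 33.7]
eef_rot: [[0.947, -0.322, 0.002], [-0.322, -0.947, 0.001], [0.001, -0.001, -1.0]]
force: [0.1, 1.6, -0.2]
grip_width: 0.0
grip_force: 0.0
```

Request:
{"fn": "servo_tool", "kwargs": {"series": [[[0, -2, 0], 0, 0], [[0, -4, 0], 0, 0], [[0, -6, 0], 0, 0], [[0, -7, 0], 0, 0], [[0, -7, 0], 0, 0]]}}

```text
clock: 27.85
ee_pos: [622.4, 123.8, 32.7]
eef_rot: [[0.947, -0.322, 0.0], [-0.322, -0.947, 0.0], [0.0, -0.0, -1.0]]
force: [0.4, 0.2, -0.3]
grip_width: -0.2
grip_force: 0.0
```

Request:
{"fn": "servo_tool", "kwargs": {"series": [[[0, -0.8, 0], 0, 0], [[0, -1.6, 0], 0, 0], [[0, -2.4, 0], 0, 0], [[0, -2.4, 0], 0, 0]]}}

```text
clock: 28.25
ee_pos: [622.7, 124.8, 32.5]
eef_rot: [[0.946, -0.323, -0.001], [-0.323, -0.946, -0.001], [-0.001, 0.001, -1.0]]
force: [-2.9, -4.8, 3.1]
grip_width: -0.3
grip_force: 3.0
```

Request:
{"fn": "servo_tool", "kwargs": {"series": [[[0, -0.5, 0], 0, 0], [[0, -0.8, 0], 0, 0], [[0, -0.8, 0], 0, 0]]}}

```text
clock: 28.55
ee_pos: [622.8, 124.9, 32.5]
eef_rot: [[0.946, -0.323, -0.002], [-0.323, -0.946, -0.002], [-0.001, 0.002, -1.0]]
force: [-4.9, -8.9, 6.2]
grip_width: 0.0
grip_force: 4.6
```

Request:
{"fn": "servo_tool", "kwargs": {"series": [[[0, 6, 0], 0, 0], [[-5, 14, -2], 0, 0], [[-30, 14, -20], 0, 0], [[-55, 0, -35], 0, 0], [[-55, -30, -20], 0, 0], [[-55, -46, 0], 0, 0], [[-55, -46, 0], 0, 0], [[-52, -46, 0], 0, 0], [[-50, -46, 0], 0, 0], [[-47.5, -46, 0], 0, 0]]}}

```text
clock: 29.55
ee_pos: [593.8, 184.4, 33.2]
eef_rot: [[0.946, -0.324, 0.001], [-0.324, -0.946, -0.0], [0.001, -0.0, -1.0]]
force: [0.4, 0.8, -0.6]
grip_width: -0.5
grip_force: 0.0
```

Request:
{"fn": "servo_tool", "kwargs": {"series": [[[0.8, 0, 0], 0, 0], [[1.6, 0, 0], 0, 0], [[2.4, 0, 0], 0, 0], [[2.4, 0, 0], 0, 0]]}}

```text
clock: 29.95
ee_pos: [595.6, 184.7, 32.6]
eef_rot: [[0.947, -0.322, 0.0], [-0.322, -0.947, 0.0], [0.0, -0.0, -1.0]]
force: [0.3, -0.0, 0.4]
grip_width: 0.3
grip_force: 0.0
```

Request:
{"fn": "servo_tool", "kwargs": {"series": [[[0.7, 0, 0], 0, 0], [[1.4, 0, 0], 0, 0], [[2, 0, 0], 0, 0], [[2, 0, 0], 0, 0]]}}

```text
clock: 30.35
ee_pos: [596.0, 184.7, 32.4]
eef_rot: [[0.947, -0.322, -0.002], [-0.322, -0.947, -0.0], [-0.002, 0.001, -1.0]]
force: [-9.7, 1.0, 6.8]
grip_width: 0.5
grip_force: 4.8
```

Request:
{"fn": "servo_tool", "kwargs": {"series": [[[0.5, 0, 0], 0, 0], [[-6, 0, 0], 0, 0], [[-12, 0, 0], 0, 0], [[-12, 0, -40], 0, 0], [[-5, 20, -80], 0, 0.2], [[10, 60, -120], 0, 0.45], [[25, 105, -150], 0, 0.45], [[42, 150, -165], 0, 0.45], [[60, 195, -165], 0, 0.45], [[77, 240, -165], 0, 0.45]]}}

```text
clock: 31.35
ee_pos: [592.8, -59.4, 198.8]
eef_rot: [[0.947, -0.322, 0.003], [-0.322, -0.947, -0.0], [0.002, -0.001, -1.0]]
force: [0.5, 0.2, 0.1]
grip_width: 38.2
grip_force: 0.0
```

Request:
{"fn": "servo_tool", "kwargs": {"series": [[[16, 40, 0], 0, 0.45], [[31, 80, 0], 0, 0.45], [[47, 120, 0], 0, 0.45], [[62, 156, 0], 0, 0.45], [[62, 156, 0], 0, 0.45], [[62, 156, 0], 0, 0.45]]}}

```text
clock: 31.95
ee_pos: [600.6, -226.0, 197.1]
eef_rot: [[0.946, -0.324, -0.0], [-0.324, -0.946, 0.0], [-0.0, 0.0, -1.0]]
force: [0.4, 0.6, 0.2]
grip_width: 38.5
grip_force: 0.0
```

Run:
```python
from h import *
s=robot.sense();print(s["clock"],s["ee_pos"],np.round(s["joint_positions"]), np.round(s["eef_rot"],3).tolist())
d=eyes.get_image("wrist")
for r in models.masks_of("wrist","top_disc")[:3]:
    ys,xs=np.nonzero(r["pixels"]);c=ray(d,[xs.mean(),ys.mean()],8,True)
    p,e=fit([(d,r["pixels"],True)],DISC,[c[0],c[1],0],(6,6,.2)); print(r["score"],r["box"],p.round(1),round(e,3))
d=eyes.get_image("scene")
u=union("scene",["nest","spacer"]);print(fit([(d,u,False)],NEST,[568.7,135.6,-.327],(6,6,.05)))
```

```text
31.95 [ 600.60947662 -226.0431928   197.05711546] [ 19.  23.  -5.  98.   2.  59. -96.] [[0.946, -0.324, -0.0], [-0.324, -0.946, 0.0], [-0.0, 0.0, -1.0]]
0.62 [301.0, 192.6, 72.3, 69.4] [ 5.885e+02 -2.413e+02 -2.000e-01] 0.072
0.62 [391.9, 280.2, 59.1, 57.6] [ 4.748e+02 -2.965e+02  1.000e-01] 2.036
0.38 [0.0, 255.0, 130.9, 147.5] [6.151e+02 4.240e+01 6.000e-01] 36.199
(array([ 5.69586984e+02,  1.35922191e+02, -3.31051413e-01]), np.float64(0.44362600771548344))
```

Request:
{"fn": "servo_tool", "kwargs": {"series": [[[-3, 9, 40], 0, 0.45], [[-6.5, 18.4, 80], 0, 0.45], [[-6.5, 18.4, 115], 0, 0.45], [[-6.5, 18.4, 145], 0, 0.45], [[-6.5, 18.4, 165], 0, 0.45], [[-6.5, 18.4, 178], 0, 0.45], [[-6.5, 18.4, 183], 0, 0.45], [[-6.5, 18.4, 183], 0, 0.45], [[-6.5, 18.4, 183], 0, 0.45]]}}

```text
clock: 33.1
ee_pos: [589.6, -240.8, 15.4]
eef_rot: [[0.947, -0.322, 0.001], [-0.322, -0.947, -0.0], [0.001, -0.0, -1.0]]
force: [0.9, 0.0, -0.2]
grip_width: 38.5
grip_force: 0.0
```

Request:
{"fn": "servo_tool", "kwargs": {"series": [[[-0.8, 0, 2], 0, 0.45], [[-0.8, 0, 2], 0, 0.35], [[-0.8, 0, 2], 0, 0.2], [[-0.8, 0, 2], 0, 0.1], [[-0.8, 0, 2], 0, 0.1], [[-0.8, 0, 2], 0, 0.1]]}}

```text
clock: 33.7
ee_pos: [588.3, -240.5, 13.1]
eef_rot: [[0.947, -0.322, 0.0], [-0.322, -0.947, -0.0], [0.0, -0.0, -1.0]]
force: [-2.8, 0.7, 8.2]
grip_width: 18.1
grip_force: 58.4
```

Request:
{"fn": "servo_tool", "kwargs": {"series": [[[0, 0, -20], 0, 0.1], [[0, -5, -60], 0, 0.1], [[-9, -40, -95], 0, 0.1], [[-19, -85, -100], 0, 0.1], [[-30, -130, -100], 0, 0.1], [[-40, -175, -100], 0, 0.1], [[-50, -220, -100], 0, 0.1], [[-60, -262, -100], 0, 0.1], [[-70, -304, -100], 0, 0.1], [[-80, -345, -100], 0, 0.1]]}}

```text
clock: 34.7
ee_pos: [623.4, 113.8, 112.5]
eef_rot: [[0.947, -0.322, -0.0], [-0.322, -0.947, 0.0], [-0.0, -0.0, -1.0]]
force: [0.9, -0.6, -2.1]
grip_width: 18.0
grip_force: 59.1
```

Request:
{"fn": "servo_tool", "kwargs": {"series": [[[-6, -25, 0], 0, 0.1], [[-12, -45, 0], 0, 0.1], [[-12, -52, 0], 0, 0.1], [[-12, -52, 0], 0, 0.1], [[-12, -52, 0], 0, 0.1]]}}

```text
clock: 35.2
ee_pos: [629.1, 163.6, 112.3]
eef_rot: [[0.946, -0.323, -0.0], [-0.323, -0.946, -0.001], [0.0, 0.001, -1.0]]
force: [-0.9, -0.3, -2.5]
grip_width: 18.3
grip_force: 59.1
```

Request:
{"fn": "servo_tool", "kwargs": {"series": [[[0, 0, 20], 0, 0.1], [[0, 0, 36], 0, 0.1], [[0, 0, 43], 0, 0.1], [[0, 0, 46], 0, 0.1], [[0, 0, 47], 0, 0.1], [[0, 0, 48], 0, 0.1], [[0, 0, 48], 0, 0.1]]}}

```text
clock: 35.9
ee_pos: [629.3, 165.1, 64.8]
eef_rot: [[0.947, -0.322, 0.001], [-0.322, -0.947, 0.0], [0.0, -0.0, -1.0]]
force: [-0.9, -0.6, -2.4]
grip_width: 18.2
grip_force: 59.1
```

Request:
{"fn": "servo_tool", "kwargs": {"series": [[[0, 0, 0.8], 0, 0.1], [[0, 0, 1.6], 0, 0.1], [[0, 0, 2.2], 0, 0.1], [[0, 0, 2.2], 0, 0.1]]}}

```text
clock: 36.3
ee_pos: [629.3, 165.1, 63.1]
eef_rot: [[0.947, -0.322, 0.001], [-0.322, -0.947, 0.0], [0.001, -0.0, -1.0]]
force: [-5.2, -0.8, 9.1]
grip_width: 18.5
grip_force: 60.5
```

Request:
{"fn": "servo_tool", "kwargs": {"series": [[[0, 0, -0.5], 0, 0.1], [[1.5, 0, -0.5], 0, 0.1], [[3, 0, -0.5], 0, 0.1], [[4, 0, -0.5], 0, 0.1], [[5, 0, -0.5], 0, 0.1], [[5.8, 0, -0.5], 0, 0.1], [[5.8, 0, -0.5], 0, 0.1]]}}

```text
clock: 37.0
ee_pos: [634.3, 163.9, 63.1]
eef_rot: [[0.947, -0.322, -0.0], [-0.322, -0.947, 0.001], [-0.001, -0.0, -1.0]]
force: [-4.6, 1.2, 7.2]
grip_width: 18.4
grip_force: 60.2
```

Request:
{"fn": "servo_tool", "kwargs": {"series": [[[0.7, 0, -0.3], 0, 0.1], [[1.4, 0, -0.3], 0, 0.1], [[2, 0, -0.3], 0, 0.1], [[2, 0, -0.3], 0, 0.1]]}}

```text
clock: 37.4
ee_pos: [634.5, 163.8, 63.1]
eef_rot: [[0.947, -0.321, -0.003], [-0.321, -0.947, 0.001], [-0.003, 0.0, -1.0]]
force: [-14.9, 3.3, 12.2]
grip_width: 18.4
grip_force: 60.6
```

Request:
{"fn": "servo_tool", "kwargs": {"series": [[[-1.2, 0, -0.3], 0, 0.1], [[-1.2, -1.5, -0.5], 0, 0.1], [[-1.2, -3, -0.5], 0, 0.1], [[-1.2, -4, -0.5], 0, 0.1], [[-1.2, -5, -0.5], 0, 0.1], [[-1.2, -5.8, -0.5], 0, 0.1], [[-1.2, -5.8, -0.5], 0, 0.1]]}}

```text
clock: 38.1
ee_pos: [635.2, 166.2, 63.1]
eef_rot: [[0.946, -0.324, -0.004], [-0.324, -0.946, -0.003], [-0.003, 0.004, -1.0]]
force: [-14.8, -9.6, 12.0]
grip_width: 18.4
grip_force: 60.7
```

Request:
{"fn": "servo_tool", "kwargs": {"series": [[[-1, 0, -0.5], 0, 0.1], [[-1.5, 0, -0.8], 0, 0.1], [[-1.5, 0, -0.8], 0, 0.1]]}}

```text
clock: 38.4
ee_pos: [635.8, 168.9, 64.2]
eef_rot: [[0.947, -0.322, 0.0], [-0.322, -0.947, 0.0], [0.0, -0.0, -1.0]]
force: [-0.8, -0.1, -1.5]
grip_width: 18.3
grip_force: 59.0
```

Request:
{"fn": "servo_tool", "kwargs": {"series": [[[0, 0, 0.8], 0, 0.1], [[0, -0.7, 1], 0, 0.1], [[0, -1.4, 1], 0, 0.1], [[0, -1.4, 1], 0, 0.1]]}}

```text
clock: 38.8
ee_pos: [636.0, 169.1, 63.2]
eef_rot: [[0.946, -0.323, -0.001], [-0.323, -0.946, -0.001], [-0.0, 0.002, -1.0]]
force: [-3.9, -6.9, 1.7]
grip_width: 18.5
grip_force: 59.7
```

Request:
{"fn": "servo_tool", "kwargs": {"series": [[[0.6, 0, 0], 0, 0.1], [[1.2, 0, 0], 0, 0.1], [[1.2, 0, 0], 0, 0.1]]}}

```text
clock: 39.1
ee_pos: [636.1, 169.0, 63.2]
eef_rot: [[0.946, -0.323, -0.003], [-0.323, -0.946, -0.001], [-0.002, 0.002, -1.0]]
force: [-11.5, -5.8, 7.9]
grip_width: 18.7
grip_force: 60.2
```

Request:
{"fn": "servo_tool", "kwargs": {"series": [[[-0.6, 0.6, 0], 0, 0.1], [[-0.6, 0.6, 0], 0, 0.25], [[-0.6, 0.6, 0], 0, 0.27], [[-0.6, 0.6, 0], 0, 0.27], [[-0.6, 0.6, -5], 0, 0.27], [[-0.6, 0.6, -20], 0, 0.27], [[-3, 3, -50], 0, 0.27], [[-20, 0, -100], 0, 0.27], [[-40, -10, -150], 0, 0.27], [[-60, -10, -190], 0, 0.27]]}}

```text
clock: 40.1
ee_pos: [584.5, 199.6, 254.8]
eef_rot: [[0.947, -0.322, 0.002], [-0.322, -0.947, 0.002], [0.002, -0.002, -1.0]]
force: [1.0, 0.3, -0.2]
grip_width: 23.1
grip_force: 0.0
```

Request:
{"fn": "servo_tool", "kwargs": {"series": [[[-10, 0, -40], 0, 0.4], [[-15, 0, -50], 0, 0.4], [[-15, 0, -50], 0, 0.4]]}}

```text
clock: 40.4
ee_pos: [570.8, 204.1, 304.8]
eef_rot: [[0.947, -0.321, 0.005], [-0.321, -0.947, 0.002], [0.004, -0.004, -1.0]]
force: [1.0, -1.1, -0.2]
grip_width: 34.3
grip_force: 0.0
```

```bash
python3 chk.py spacer,top_disc | grep -A3 -E "^[0-9]|wrist"
python3 - <<'E'
from h import *
d=dict(np.load("last_wrist.npz"));n=[569.2,135.5,-.328]
o=cv2.resize(d["img"][:,:,::-1],None,fx=4,fy=4,interpolation=cv2.INTER_CUBIC)
t=np.linspace(0,2*np.pi,60)
for q,col in((np.array([[21,21,50],[85,21,50],[85,85,50],[21,85,50]],float),(255,255,0)),(np.c_[53+32*np.cos(t),53+32*np.sin(t),60+0*t],(0,255,0)),(np.c_[53+11*np.cos(t),53+11*np.sin(t),70+0*t],(0,255,0)),(np.array([[85,-25,66],[85,85,66],[-25,85,66]],float),(255,0,255))):
    c=proj(d,place([q],n)[0],True)*4; cv2.polylines(o,[c.astype(int)],False,col,1)
c=(proj(d,place([np.array([[53,53,50.]])],n)[0],True)*4)[0].astype(int)
cv2.imwrite("pics/c5.png",o[max(c[1]-250,0):c[1]+250,max(c[0]-300,0):c[0]+300])
s=cv2.imread("pics/last_side.png")[265:355,265:385];print(cv2.imwrite("pics/c6.png",cv2.resize(s,(640,480),interpolation=cv2.INTER_CUBIC)))
E
```

```text
40.4 [570.8 204.1 304.8]
scene nest [ 5.68893e+02  1.35995e+02 -3.38000e-01] 0.184
   spacer 0.54 52 [6.23002e+02 1.50826e+02 8.20000e-02] rel home -6.9 -21.0 yaw 0.42 1.373
   spacer 0.53 259 [ 6.30956e+02  1.74983e+02 -2.09000e-01] rel home -7.4 4.4 yaw 0.129 2.138
--
wrist nest [ 5.68690e+02  1.35509e+02 -3.27000e-01] 3.34
   spacer 0.93 590 [ 6.34064e+02  1.74041e+02 -2.28000e-01] rel home -3.5 4.5 yaw 0.099 12.886
   spacer 0.71 691 [ 6.36103e+02  1.68135e+02 -3.10000e-01] rel home 0.4 -0.5 yaw 0.017 9.222
   top_disc 0.91 2939 [ 6.36544e+02  1.68756e+02 -1.41000e-01] rel home 0.6 0.3 yaw 0.186 0.098
True
```

View pics/c5.png

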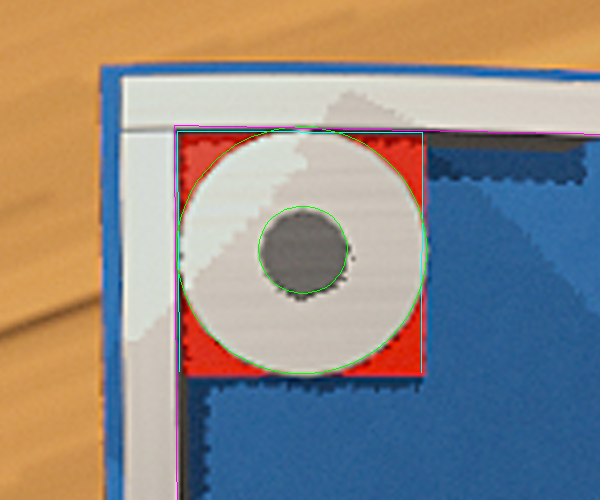

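The overlay shows the disc centred at (303,250), within about 0.6 mm of home. The spacer's lower edge is at row 377, about 1 mm from the home line. There is time left, so I'll press the whole stack gently once more in x and then in y.

Request:
{"fn": "servo_tool", "kwargs": {"series": [[[8, 6, 45], 0, 0], [[16, 12, 90], 0, 0], [[19, 12, 135], 0, 0], [[19, 12, 180], 0, 0], [[19, 12, 220], 0, 0], [[19, 12, 250], 0, 0], [[19, 12, 268], 0, 0], [[19, 12, 271], 0, 0], [[24, 12, 271], 0, 0], [[28, 12, 271], 0, 0]]}}

```text
clock: 42.3
ee_pos: [594.3, 182.8, 31.6]
eef_rot: [[0.947, -0.322, 0.002], [-0.322, -0.947, 0.001], [0.001, -0.001, -1.0]]
force: [0.4, -0.6, 0.9]
grip_width: -0.1
grip_force: 0.0
```

Request:
{"fn": "servo_tool", "kwargs": {"series": [[[0.8, 0, 0], 0, 0], [[1.6, 0, 0], 0, 0], [[2.4, 0, 0], 0, 0], [[2.4, 0, 0], 0, 0]]}}

```text
clock: 42.7
ee_pos: [595.2, 182.2, 30.6]
eef_rot: [[0.947, -0.322, 0.0], [-0.322, -0.947, 0.0], [-0.0, -0.0, -1.0]]
force: [-3.1, 1.2, 2.5]
grip_width: -0.1
grip_force: 1.8
```

Request:
{"fn": "servo_tool", "kwargs": {"series": [[[0.6, 0, 0], 0, 0], [[1.2, 0, 0], 0, 0], [[1.2, 0, 0], 0, 0]]}}

```text
clock: 43.0
ee_pos: [595.2, 182.3, 30.3]
eef_rot: [[0.947, -0.322, -0.002], [-0.322, -0.947, 0.0], [-0.002, 0.0, -1.0]]
force: [-10.4, 3.6, 8.1]
grip_width: 0.0
grip_force: 5.3
```

Request:
{"fn": "servo_tool", "kwargs": {"series": [[[-6, 0, 0], 0, 0], [[-12, 8, -8], 0, 0], [[-10, 35, -25], 0, 0], [[10, 60, -30], 0, 0], [[42, 60, -20], 0, 0], [[44, 60, -2], 0, 0], [[44, 60, -2], 0, 0], [[44, 56, -2], 0, 0], [[44, 52, -2], 0, 0], [[44, 49, -2], 0, 0]]}}

```text
clock: 44.0
ee_pos: [622.3, 122.3, 33.0]
eef_rot: [[0.947, -0.321, 0.001], [-0.321, -0.947, 0.001], [0.001, -0.001, -1.0]]
force: [0.6, -0.5, -0.4]
grip_width: 0.0
grip_force: 0.0
```

Request:
{"fn": "servo_tool", "kwargs": {"series": [[[0, -1, 0], 0, 0], [[0, -2, 0], 0, 0], [[0, -2.8, 0], 0, 0], [[0, -3.4, 0], 0, 0], [[0, -3.4, 0], 0, 0]]}}

```text
clock: 44.5
ee_pos: [623.4, 124.2, 32.2]
eef_rot: [[0.947, -0.322, -0.0], [-0.322, -0.947, 0.0], [-0.0, -0.0, -1.0]]
force: [0.3, -0.7, 0.9]
grip_width: 0.1
grip_force: 0.0
```

Request:
{"fn": "servo_tool", "kwargs": {"series": [[[0, -0.7, 0], 0, 0], [[0, -1.4, 0], 0, 0], [[0, -1.4, 0], 0, 0]]}}

```text
clock: 44.8
ee_pos: [623.6, 124.6, 32.2]
eef_rot: [[0.946, -0.323, -0.001], [-0.323, -0.946, -0.001], [-0.0, 0.001, -1.0]]
force: [-2.2, -5.4, 3.3]
grip_width: -0.2
grip_force: 2.6
```

Request:
{"fn": "servo_tool", "kwargs": {"series": [[[0, -0.6, 0], 0, 0], [[0, -0.6, 0], 0, 0], [[0, 6, 0], 0, 0], [[0, 15, -5], 0, 0], [[0, 25, -40], 0, 0], [[-15, 25, -90], 0, 0], [[-30, 15, -140], 0, 0], [[-50, 0, -190], 0, 0.3], [[-55, 0, -240], 0, 0.4], [[-55, 0, -265], 0, 0.4]]}}

```text
clock: 45.8
ee_pos: [571.2, 144.0, 301.2]
eef_rot: [[0.947, -0.321, 0.003], [-0.321, -0.947, 0.001], [0.002, -0.002, -1.0]]
force: [1.0, 0.5, -0.4]
grip_width: 34.0
grip_force: 0.0
```

```bash
python3 chk.py top_disc | grep -A2 wrist
python3 - <<'E'
from h import *
d=dict(np.load("last_wrist.npz"));n=[569.2,135.5,-.328]
o=cv2.resize(d["img"][:,:,::-1],None,fx=4,fy=4,interpolation=cv2.INTER_CUBIC)
t=np.linspace(0,2*np.pi,60)
for q,col in((np.array([[21,21,50],[85,21,50],[85,85,50],[21,85,50]],float),(255,255,0)),(np.c_[53+32*np.cos(t),53+32*np.sin(t),60+0*t],(0,255,0))):
    c=proj(d,place([q],n)[0],True)*4; cv2.polylines(o,[c.astype(int)],False,col,1)
c=(proj(d,place([np.array([[53,53,50.]])],n)[0],True)*4)[0].astype(int)
cv2.imwrite("pics/c7.png",o[max(c[1]-200,0):c[1]+200,max(c[0]-200,0):c[0]+200])
E
```

```text
wrist nest [ 5.68878e+02  1.35577e+02 -3.26000e-01] 14.254
   top_disc 0.74 1029 [167.333 602.667   1.317] rel home -582.9 261.0 yaw 1.643 2.925
   top_disc 0.73 2914 [ 6.36612e+02  1.68977e+02 -3.64000e-01] rel home 0.5 0.3 yaw -0.038 0.035
```

View pics/c7.png

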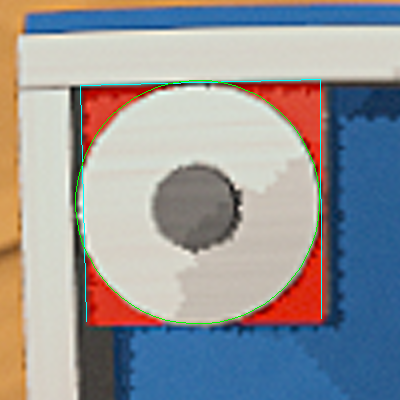

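The picture shows the disc centred at (198,205) inside its home circle, and the spacer square on its home outline. The stack is home, so I'm handing it in.

```bash
python3 -c "
from bench import robot
print(robot.sign_off())"
```

```text
the job is handed in; nothing more can be done
None
```

I built the pump stack in the nest corner and handed it in at about 46 s; the hand-in returned no verdict. By contact force and the last wrist picture, body, spacer and disc sit within about 1 mm of home, and the camera fits show no movement of the nest.

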